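# Turn the reversed tea drawer round in its sleeve

## Robot

A 6-joint arm with a two-finger parallel gripper is mounted at the origin on a cart in front of the work surface, level with it; the furniture and walls round the work are solid. World frame = base frame: x ahead of the robot, y to its left, z up, the work surface at z = 0. Lengths are in mm, angles in rad, forces in N, time in s.
With the tool pointing down it reaches from about 325 to 900 mm from the base axis. Payload 3.5 kg.
Tool frame: the origin (TCP) lies on the centre line of the jaws, within the pads' length; the fingertips stand 22 mm ahead of it and the grasp point (between the pads) lies 3 mm ahead of it (bot.tip_extent is the distance from the TCP to the fingertips, in mm); x points along the fingers, y is the direction in which the jaws open and shut, and the axes are right-handed (so a half turn about x gives the same grasp; the last joint's range is limited). The gripper opens to 85 mm and grips with 20 to 120 N. Pads are 22 mm wide; open, the fingers measure 114 mm over their backs; the gripper's body (76 mm by 85 mm) begins 54 mm behind the grasp point. The pads swing forward as they close: fully open they stand 13 mm farther back than shut.
Start: joints at [1.095, 0.276, -0.026, 1.268, 0, 1.467], TCP at [227.646, 582.064, 253.313] pointing down, gripper open.
Joint ranges: [-3.12, 3.12], [-0.85, 1.88], [-1.08, 1.24], [-1.95, 2.15], [-1.57, 1.53], [-3.14, 3.14]. Speed limits (rad/s): [2.57, 2.57, 3.14, 3.14, 3.14, 3.14].

## Interface

Orientations are given as a unit quaternion [w, x, y, z].
In Python, from rig import observe, vision, hand_in, bot gives the robot as it stands. The module is installed in compiled form; this text tells all that it offers.
- The arm moves only by the tool arm_command, never from a script. Its argument "steps" is a list that holds one entry, the list of rows, each a list of 6 numbers: the shift along the tool's x, y, z normalised to -1 to 1, where 1 is 0.2 m, then the turn, a rotation vector about the tool's x, y, z normalised to -1 to 1, where 1 is 45 degrees. A call has 1 to 10 rows; each row is the pose to reach, as a shift and turn from the pose commanded when the call began, along the tool's axes at that moment; what a row does not reach only later rows make up. A row lasts 1/8 s, in which the tool goes at most 62.5 mm and 10.7 degrees, less where a joint would pass 70% of its speed; a pose out of reach is approached as far as the arm can. A call with a number of a shift or a turn outside -1 to 1 is refused whole. A call with a gripper value outside its range is refused whole. "grip" is the opening, from -1 (shut) to 1 (fully open), set as the call begins (left out, the last holds). The fingers move at their own pace and stop on an object; "newtons" is the grip in N (left out, the last holds). Time passes only in rows, so rows that repeat a pose let the fingers close. It gives the time, the measured TCP pose, the force and the opening at its end, in the units of the state.
- observe(): the state, without advancing time (a new reading comes with each control period).
- vision.capture(name): name is "scene" or "side" or "wrist"; returns (picture, depth): 420x560x3 uint8, red, green, blue; 420x560 float32, mm along the optical axis (not along the pixel's ray), 0 where there is no reading.
- vision.calibration(name): a dict with "intrinsics" (3x3 intrinsics, pixels), "view" (4x4, takes a point from world to camera coordinates); the wrist camera has in their place "hand_eye" (4x4, takes a point from camera to tool coordinates, whose origin is the TCP and whose axes are the tool frame's). Camera axes: x right, y up, looking along -z (the intrinsics and any distortion apply to the point x, -y, -z); pixel columns grow to the right and rows downward; lengths in mm; the calibration is good to about 2 mm. A picture is of the moment at which its call begins: read the wrist's pose just before it. calibration takes no time and is no camera call.
- hand_in(): hands the job in, once; it reports no verdict.
The state is a dict: "time_s": time; "joint_pos": joint angles; "dq": joint speeds; "joint_torque": joint torques, N m; "tool_pos": TCP position; "tcp_rot": TCP orientation; "contact_force": force on the tool from outside, world axes, zero at the start; "wrist_torque": the same for the moment, N m; "opening": finger opening in mm.
Only numpy, scipy, OpenCV 4.12 (cv2) and the standard library are available. Lean on these libraries where they do the work, as an engineer would, in place of code of your own. Each camera call takes 0.05 s, during which the arm holds its last target. There are 200 camera calls.

## Task

One of the two tea drawers under the little shelf has been put in back to front: its plain end sticks out of its blue sleeve. Draw it right out, turn it round end for end without tipping it over, and slide it back into the same sleeve fully home, with the brass knob and white front facing out and flush with the sleeve's lip. The spice jar in the way may be set aside, but leave it standing upright on the worktop, and leave everything else where it is.

Things in the scene. Friction and masses are not known exactly. Their poses are not given: they have to be found in the camera images.
- sleeve_mouth (a point): centre of the mouth (lip plane) of the fixed blue sleeve with the reversed drawer, left or right of two 110 mm apart; 29 mm above the worktop. x into the sleeve, z up. Clear inside: 56 wide, 54 high, 120 deep from lip to back stop, floor 4 above the worktop, walls 4; outer 10 mm of the lip flare to 62 wide inside, 72 outside. A drawer that is home has its front's centre here, x axes alike
- drawer_mid (a point): centre (25 mm above underside) of the loose reversed drawer: open brown wooden tray 120 long (x), 52 wide (y), 50 high, 0.13-0.25 kg; sachets fixed inside below the rim. Its x points from the white knobbed front to the plain back. Starts back to front (x opposed to the sleeve's), plain end 45 to 65 mm out of the lip. Brass knob, 22 across, stands 20 out of the front: reversed it cannot go home
- drawer_front (a point): centre of the drawer's white front face (60 mm from its centre; the knob stands 20 mm out from here, and its axis is 3 mm above this point). Axes as the drawer's
- drawer_back (a point): centre of the drawer's plain back face, 60 mm from its centre. Axes as the drawer's
- sleeve2_mouth (a point): centre of the mouth of the other, identical fixed sleeve beside it, axes likewise
- drawer2_mid (a point): centre of the other, identical drawer, which is in place in its sleeve, the right way round; to be left alone
- shelf_edge (a point): middle of the lower front edge of the fixed wooden shelf board over both sleeves, 200 mm above the worktop; x away from the front: 200 deep, 300 wide, 16 thick. It juts 34 mm out beyond the lips, so an upright gripper does not fit there: tilt its body back to the open side. Legs 135 mm either side, from 58 mm behind this edge. A canister and a glass vase, up to 128 high, stand fixed on it
- jar_mid (a point): centre of the loose glass spice jar with a green lid, 45 mm across, 97 mm high, standing in front of the reversed drawer, in the way of drawing it out
- tin_mid (a point): centre of a small teal tin, 58 mm across, 72 mm high; a bystander
- carton_mid (a point): centre of a dark blue carton, 71 x 130 (y) x 78 mm high; a bystander
- mug_mid (a point): middle height (45 mm) of a spotted white mug, 82 x 114 mm with its handle; the cup is centred 17 mm to its +y of this point, the handle reaches 57 mm to its -y, 91 mm high; a bystander
- flat_tin_mid (a point): centre of a flat oblong tin, 63 x 105 (y) x 25 mm high; a bystander
Mind the look-alikes: they are no part of the job. Leave any red look-alike of the part that bears jar_mid alone.

How it is judged (in metres and radians):
On the way, in this order (a step that is already met when the one before it is completed fails the run):
1. the reversed drawer is drawn right out of its sleeve (x of drawer_mid in the frame of sleeve_mouth below -0.085 m), for 0.1 s.
2. turned round, its plain end first, it is entering the same sleeve (x of drawer_back in the frame of sleeve_mouth above 0.02 m and y of drawer_back in the frame of sleeve_mouth between -0.01 and 0.01 m and x of drawer_front in the frame of sleeve_mouth below 0 m), for 0.1 s.
At the end, for the whole second after the job is handed in: The drawer rests in its own sleeve the right way round and up: white front within 5 mm of flush with the lip, within 6 mm of the middle of the mouth and 0.06 rad of straight, level within 0.08 rad. The jar stands upright (0.12 rad), at rest on the worktop, its centre 40 to 80 mm up (x of drawer_front in the frame of sleeve_mouth between -0.005 and 0.005 m and y of drawer_front in the frame of sleeve_mouth between -0.006 and 0.006 m and z of drawer_front in the frame of sleeve_mouth between -0.006 and 0.006 m and angle between the x axis of drawer_mid and the x axis of sleeve_mouth, either way round below 0.06 rad and angle between drawer_mid's own z axis and vertical below 0.08 rad and linear speed of each of drawer, jar below 0.01 m/s and angle between jar_mid's own z axis and vertical below 0.12 rad and height (world z) of jar_mid between 0.04 and 0.08 m); the robot touches nothing.
It fails at once if the drawer is tipped by more than 0.6 rad (angle between drawer_mid's own z axis and vertical above 0.6 rad).
It fails at once if the other drawer is shifted by more than 12 mm (distance of drawer2_mid from where it was at the start of the episode above 0.012 m).
It fails at once if a bystander (tin, carton, mug, flat tin) is shifted by more than 30 mm (distance of any of tin_mid, carton_mid, mug_mid, flat_tin_mid from where it was at the start of the episode above 0.03 m).
It also fails if it takes over 72 s, if anything falls off the work surface, if the arm or the gripper's body presses on something with over 40 N, if the wrist force passes 120 N, or if a joint passes its speed limit or range.

## Working session

There is one attempt and no reset: what is moved stays moved. The work goes in short steps, Python scripts to look and compute and a tool call to move; the robot and the scene stay as the last step left them, time stands still between calls to the robot, and variables do not carry over. Pictures are saved under pics/ and viewed, about 8 in all and at most 12, crops included, and the job is handed in when it is done.

Besides the shell and the picture viewer there is one more tool, called after "Emit:" as name([rows], argument=value, ...), one row to a line, values as JSON. arm_command: Moves the arm, as the interface text tells. Its arguments: {"type":"object","properties":{"steps":{"type":"array"},"grip":{"type":"number"},"newtons":{"type":"number"}},"required":["steps"]}

```bash
mkdir -p pics; ls; cat > h.py <<'E'
import numpy as np,cv2
from rig import observe,vision,hand_in,bot
from scipy.spatial.transform import Rotation as R
def T_tool():
    s=observe();T=np.eye(4);q=s['tcp_rot'];T[:3,:3]=R.from_quat([q[1],q[2],q[3],q[0]]).as_matrix();T[:3,3]=s['tool_pos'];return T
def cap(n):
    T=T_tool();im,d=vision.capture(n);c=vision.calibration(n)
    C=T@np.array(c['hand_eye']) if n=='wrist' else np.linalg.inv(np.array(c['view']))
    return im,d,np.array(c['intrinsics']),C
def pts(d,K,C):
    v,u=np.mgrid[:d.shape[0],:d.shape[1]]
    P=np.stack([(u-K[0,2])/K[0,0]*d,-(v-K[1,2])/K[1,1]*d,-d],-1)
    return P@C[:3,:3].T+C[:3,3]
def save(n,im): cv2.imwrite('pics/'+n+'.png',im[:,:,::-1])
E
python3 - <<'E'
from h import *
for n in ['scene','side']:
    im,d,K,C=cap(n);save(n,im);np.savez(n,im=im,d=d,K=K,C=C)
    print(n,vision.calibration(n).keys(),K.round(1).tolist(),C.round(2).tolist(),(d>0).mean())
s=observe();print(s['time_s'],s['tool_pos'],s['tcp_rot'],s['opening'],bot.tip_extent)
print(vision.calibration('wrist'))
E
```

```text
pics
scene dict_keys(['intrinsics', 'view']) [[418.5, 0.0, 286.9], [0.0, 418.5, 214.1], [0.0, 0.0, 1.0]] [[0.49, 0.42, -0.76, -251.32], [-0.87, 0.24, -0.42, -502.87], [0.01, 0.87, 0.49, 636.97], [0.0, 0.0, 0.0, 1.0]] 0.9960671768707483
side dict_keys(['intrinsics', 'view']) [[454.1, 0.0, 277.2], [0.0, 454.1, 210.0], [0.0, 0.0, 1.0]] [[0.29, 0.81, -0.51, -31.49], [-0.96, 0.24, -0.17, -269.55], [-0.02, 0.54, 0.84, 1081.9], [0.0, 0.0, 0.0, 1.0]] 0.9960756802721088
0.1 [227.34015601 581.47336391 252.24008834] [ 0.69465927  0.13033308  0.69505938 -0.1317355 ] 85.29966388525685 22.0
{'intrinsics': array([[352.21060766,   0.        , 285.39596297],
       [  0.        , 352.21060766, 207.05945626],
       [  0.        ,   0.        ,   1.        ]]), 'hand_eye': array([[-3.71969760e-04,  3.10733531e-01, -9.50496993e-01,
        -1.21015199e+02],
       [ 9.99999927e-01,  1.94164181e-04, -3.27866804e-04,
         9.78297619e-02],
       [ 8.26732605e-05, -9.50497046e-01, -3.10733580e-01,
        -7.98412341e+01],
       [ 0.00000000e+00,  0.00000000e+00,  0.00000000e+00,
         1.00000000e+00]])}
```

View pics/scene.png

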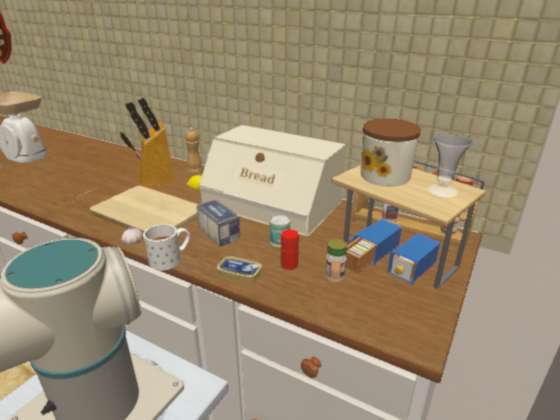

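View pics/side.png

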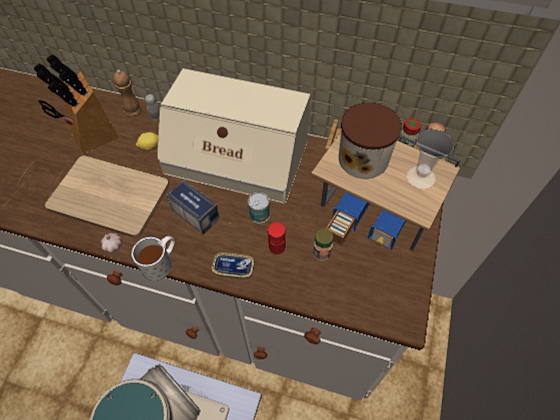

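The scene view shows the reversed tray (brown, about 360,253) coming out of the left blue sleeve (378,240), and the green-lidded jar in front of it (337,262). The red look-alike is at (290,250), the teal tin at (280,232), and the second drawer at (405,265). Next I'll measure them from depth.

```bash
python3 - <<'E'
from h import *
for n in ['scene','side']:
    z=np.load(n+'.npz');im,d=z['im'],z['d'];P=pts(d,z['K'],z['C']);H=cv2.cvtColor(im,cv2.COLOR_RGB2HSV)
    def show(name,m):
        k,l,st,ce=cv2.connectedComponentsWithStats(m.astype(np.uint8))
        for i in range(1,k):
            if st[i,4]<40: continue
            Q=P[(l==i)];
            hz=Q[:,2]; top=Q[hz>np.percentile(hz,97)-8]
            r=cv2.minAreaRect(top[:,:2].astype(np.float32))
            print(n,name,ce[i].round(),st[i,4],'lo',np.percentile(Q,3,axis=0).round(),'hi',np.percentile(Q,97,axis=0).round(),'top rect',[np.round(x,2) for x in r])
    h,s,v=H[...,0],H[...,1],H[...,2]
    on=(d>0)&(P[...,2]<150)&(P[...,2]>8)&(P[...,0]>300)
    show('blue',on&(h>100)&(h<125)&(s>130)&(v>60))
    show('green',on&(h>35)&(h<85)&(s>80))
    show('red',on&((h<5)|(h>174))&(s>170)&(P[...,2]>15))
    show('teal',on&(h>80)&(h<98)&(s>70))
    # all objects height map clusters
    on=(d>0)&(P[...,2]<140)&(P[...,2]>14)&(P[...,0]>300)&(P[...,0]<1000)&(P[...,1]>-450)&(P[...,1]<500)
    show('obj',on)
E
```

```text
scene blue [379. 234.] 672 lo [ 636. -294.   12.] hi [ 743. -222.   63.] top rect [array([ 689.56, -256.35]), array([ 65.89, 126.85]), np.float64(75.54)]
scene blue [418. 252.] 891 lo [ 607. -402.   13.] hi [ 716. -328.   64.] top rect [array([ 659.64, -363.49]), array([ 64.84, 126.88]), np.float64(75.99)]
scene green [275. 237.] 45 lo [568. -23.  12.] hi [575.   3.  44.] top rect [array([572.04, -10.43]), array([ 5.12, 24.55]), np.float64(11.47)]
scene green [337. 251.] 117 lo [ 505. -227.   79.] hi [ 527. -192.   97.] top rect [array([ 513.16, -212.02]), array([14.8 , 39.93]), np.float64(24.5)]
scene red [289. 247.] 566 lo [ 489. -108.   18.] hi [526. -74.  97.] top rect [array([510.94, -86.92]), array([45.85, 38.96]), np.float64(28.06)]
scene teal [275. 237.] 62 lo [567. -21.  16.] hi [575.   3.  44.] top rect [array([570.74, -10.71]), array([ 7.65, 24.48]), np.float64(12.26)]
scene obj [211. 138.] 93 lo [928. 447.  77.] hi [937. 499. 139.] top rect [array([932.77, 468.13]), array([61.8 ,  9.65]), np.float64(89.03)]
scene obj [196. 142.] 59 lo [849. 493.  91.] hi [877. 500. 138.] 
[... 3323 characters left out ...]
] 463 lo [ 489. -108.   20.] hi [528. -68.  98.] top rect [array([511.43, -86.33]), array([43.49, 42.02]), np.float64(33.91)]
side obj [417. 238.] 91 lo [ 603. -436.   16.] hi [ 609. -427.  112.] top rect [array([ 604.98, -431.13]), array([9.46, 4.5 ]), np.float64(72.03)]
side obj [111. 242.] 317 lo [366. 314.  18.] hi [411. 358.  45.] top rect [array([389.91, 336.78]), array([35.73, 32.42]), np.float64(16.14)]
side obj [153. 256.] 1322 lo [328. 161.  20.] hi [422. 237.  89.] top rect [array([366.61, 197.88]), array([81.09, 85.18]), np.float64(20.19)]
side obj [233. 265.] 870 lo [390. -43.  16.] hi [452.  53.  24.] top rect [array([420.98,   4.41]), array([ 64.43, 104.92]), np.float64(9.39)]
```

```bash
cat >> h.py <<'E'
def sleeveR(yaw,tilt,flip=0):
    """tool rotation: fingers down, jaws along sleeve y; body tilted back (to -x) by tilt rad; flip: half turn about vertical"""
    c,s=np.cos(yaw),np.sin(yaw)
    sx=np.array([c,s,0]);sy=np.array([-s,c,0]);z=np.array([0,0,1.])
    X=-z*np.cos(tilt)+sx*np.sin(tilt)
    Y=sy*(-1 if flip else 1)
    return np.c_[X,Y,np.cross(X,Y)]
def plan(p,Rt,T=None):
    """calls needed from T to TCP p / rotation Rt, in tool units of the current pose"""
    T=T_tool() if T is None else T
    d=T[:3,:3].T@(np.array(p)-T[:3,3])/200; r=R.from_matrix(T[:3,:3].T@Rt).as_rotvec()/(np.pi/4)
    print('shift',d.round(3).tolist(),'turn',r.round(3).tolist()); return d,r
def st():
    s=observe();print('t',round(s['time_s'],2),'p',np.round(s['tool_pos'],1),'F',np.round(s['contact_force'],1),'op',round(s['opening'],1),'q',np.round(s['joint_pos'],2))
E
python3 - <<'E'
from h import *
T=T_tool();print(T.round(3));yaw=np.deg2rad(-14.8)
for f in (0,1): plan([500,-200,260],sleeveR(yaw,0,f))
E
```

```text
[[-1.00000e-03  3.64000e-01  9.31000e-01  2.27340e+02]
 [-2.00000e-03  9.31000e-01 -3.64000e-01  5.81473e+02]
 [-1.00000e+00 -2.00000e-03 -0.00000e+00  2.52240e+02]
 [ 0.00000e+00  0.00000e+00  0.00000e+00  1.00000e+00]]
shift [-0.033, -3.143, 2.693] turn [-0.146, -0.0, 0.003]
shift [-0.033, -3.143, 2.693] turn [3.854, 0.004, 0.001]
```

```bash
python3 - <<'E'
from h import *
for n in ['scene','side']:
    z=np.load(n+'.npz');P=pts(z['d'],z['K'],z['C'])
    for c in [(451,-327),(440,-200),(400,-180),(470,-400)]:
        m=np.hypot(P[...,0]-c[0],P[...,1]-c[1])<30;q=P[m][:,2]; print(n,c,m.sum(),np.percentile(q,[2,50,98]).round(1) if m.sum() else '')
E
```

```text
scene (451, -327) 403 [-3.  -0.8  1.5]
scene (440, -200) 347 [-3.1 -0.8  1.5]
scene (400, -180) 473 [-207.3   -1.3    1.2]
scene (470, -400) 428 [-2.8 -0.8  1.6]
side (451, -327) 415 [-6.1 -1.9  2. ]
side (440, -200) 405 [-5.8 -2.   2.3]
side (400, -180) 461 [-906.3   -2.2    1.9]
side (470, -400) 415 [-6.2 -1.8  2.1]
```

Emit:
arm_command([
  [[0,-0.33,0.25,0,0,0],[0,-0.66,0.5,0,0,0],[0,-0.95,0.75,0,0,0],[0,-0.95,0.75,0,0,0]],
], grip=1)

```text
time_s: 0.6
tool_pos: [298.0, 348.3, 252.8]
tcp_rot: [0.695, 0.131, 0.695, -0.131]
contact_force: [1.5, 0.5, 0.0]
opening: 85.4
```

Emit:
arm_command([
  [[0,-0.3,0.25,0,0,0],[0,-0.6,0.5,0,0,0],[0,-0.9,0.8,0,0,0],[0,-0.95,0.85,0,0,0],[0,-0.95,0.85,0,0,0]],
])

```text
time_s: 1.23
tool_pos: [388.3, 108.3, 253.2]
tcp_rot: [0.694, 0.133, 0.694, -0.134]
contact_force: [-0.5, -0.0, -0.2]
opening: 85.6
```

```bash
python3 - <<'E'
from h import *
st();plan([470,-190,270],sleeveR(np.deg2rad(-14.8),0))
E
```

```text
t 1.23 p [388.3 108.3 253.2] F [-0.5 -0.  -0.2] op 85.6 q [ 0.11 -0.13 -0.46  1.23 -0.    0.49]
shift [-0.083, -1.233, 0.933] turn [-0.155, 0.0, 0.001]
```

Emit:
arm_command([
  [[-0.03,-0.3,0.25,-0.03,0,0],[-0.06,-0.6,0.5,-0.08,0,0],[-0.08,-0.9,0.75,-0.12,0,0],[-0.08,-0.98,0.93,-0.15,0,0],[-0.08,-0.98,0.93,-0.15,0,0]],
])

```text
time_s: 1.85
tool_pos: [490.6, -140.4, 269.0]
tcp_rot: [0.701, 0.091, 0.701, -0.09]
contact_force: [-0.4, 0.8, -0.6]
opening: 85.0
```

Emit:
arm_command([
  [[0,-0.25,0,0,0,0],[0,-0.25,0,0,0,0],[0,-0.25,0,0,0,0]],
])

```text
time_s: 2.22
tool_pos: [476.2, -185.5, 268.9]
tcp_rot: [0.701, 0.09, 0.702, -0.089]
contact_force: [-0.4, -0.2, -0.6]
opening: 85.2
```

```bash
python3 - <<'E'
from h import *
st();im,d,K,C=cap('wrist');save('w1',im);np.savez('w1',im=im,d=d,K=K,C=C)
E
```

```text
t 2.23 p [ 476.2 -185.5  268.9] F [-0.4 -0.2 -0.6] op 85.2 q [-0.5   0.07 -0.24  1.26  0.   -0.24]
```

View pics/w1.png

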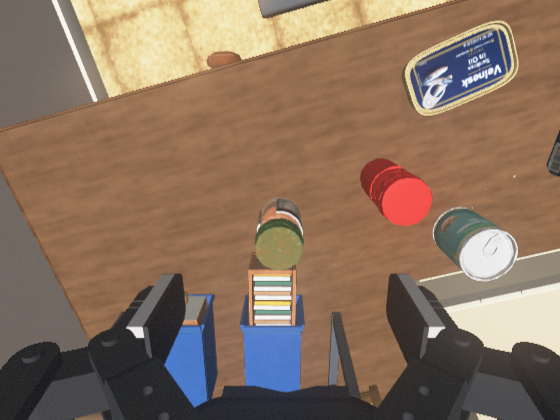

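The wrist view shows the jar's green lid at (279,243), with the tray holding the sachets behind it (272,292) in the left sleeve, whose lip is at row 320. The red look-alike is at (405,200).

```bash
python3 - <<'E'
from h import *
z=np.load('w1.npz');im,d=z['im'],z['d'];P=pts(d,z['K'],z['C']);H=cv2.cvtColor(im,cv2.COLOR_RGB2HSV);h,s,v=H[...,0],H[...,1],H[...,2]
near=np.hypot(P[...,0]-530,P[...,1]+207)<50
lid=near&(P[...,2]>88);lid=lid&(d>0)
Q=P[lid];print('lid',cv2.minEnclosingCircle(Q[:,:2].astype(np.float32)),Q[:,2].mean(),lid.sum())
bl=(h>100)&(h<125)&(s>130)&(v>50)&(P[...,2]>50)&(P[...,2]<75)&(P[...,0]>580)
k,l,stt,ce=cv2.connectedComponentsWithStats(bl.astype(np.uint8))
for i in range(1,k):
    if stt[i,4]>100:
        Q=P[l==i][:,:2].astype(np.float32);r=cv2.minAreaRect(Q);print(ce[i],stt[i,4],r,cv2.boxPoints(r).round(1).tolist())
# tray top: z 40..57 between jar & sleeve
yaw=np.deg2rad(-14.8)
m=np.array([629,-240.]);L=P[...,:2]-m;sx=L@[np.cos(yaw),np.sin(yaw)];sy=L@[-np.sin(yaw),np.cos(yaw)]
t=(d>0)&(np.abs(sy)<45)&(sx>-110)&(sx<-3)&(P[...,2]>47)&(P[...,2]<60)&~lid
k,l,stt,ce=cv2.connectedComponentsWithStats(t.astype(np.uint8))
for i in range(1,k):
    if stt[i,4]>60:
        Q=P[l==i];r=cv2.minAreaRect(Q[:,:2].astype(np.float32));print('tray',ce[i],stt[i,4],r,np.median(Q[:,2]),'sx',np.percentile(sx[l==i],[1,99]).round(1),'sy',np.percentile(sy[l==i],[1,99]).round(1))
# edge of blue top vs row fit: lip line
for y in range(-40,45,10):
    q=bl&(np.abs(sy-y)<3); print(y,np.percentile(sx[q],[1,99]).round(1) if q.sum()>5 else '',end=' ')
for x in range(0,60,10):
    q=bl&(np.abs(sx-x)<3)&(np.abs(sy)<50); print('x',x,np.percentile(sy[q],[1,99]).round(1) if q.sum()>5 else '',end=' ')
st();plan([528,-207,200],sleeveR(yaw,0))
E
```

```text
lid ((528.6113891601562, -205.2589111328125), 22.611167907714844) 96.94894273736182 1816
[189.08494208 364.0952381 ] 2331 ((660.31103515625, -352.19195556640625), (47.20170593261719, 116.04815673828125), 73.98450469970703) [[598.0, -358.8999938964844], [709.5999755859375, -390.8999938964844], [722.5999755859375, -345.5], [611.0999755859375, -313.5]]
[272.38586327 357.31460023] 3452 ((674.8458862304688, -252.53662109375), (69.19451904296875, 93.01703643798828), 75.22478485107422) [[621.0999755859375, -274.1000061035156], [711.0, -297.8999938964844], [728.5999755859375, -230.89999389648438], [638.7000122070312, -207.1999969482422]]
tray [271.37521515 285.21858864] 581 ((598.4481811523438, -232.33277893066406), (51.412654876708984, 56.8723030090332), 75.62674713134766) 50.859629434327815 sx [-59.6  -4.1] sy [-26.   25.4]
-40  -30 [ 2.1 84.4] -20 [ 2.2 85. ] -10 [ 2.4 87.9] 0 [ 2.1 90.8] 10 [ 2.9 92.7] 20 [ 2.7 93. ] 30 [ 1.9 90.3] 40  x 0 [-34.  33.] x 10 [-31.   30.9] x 20 [-31.2  30. ] x 30 [-31.5  30.2] x 40 [-30.7  30.3] x 50 [-31.   30.5] t 2.27 p [ 476.3 -185.3  269. ] F [-0.3  0.1 -0. ] op 85.3 q [-0.5   0.07 -0.24  1.26  0.   -0.24]
shift [0.345, -0.04, 0.278] turn [0.006, -0.001, -0.001]
```

Emit:
arm_command([
  [[0.1,-0.029,0.278,0,0,0],[0.3,-0.029,0.278,0,0,0],[0.55,-0.029,0.278,0,0,0],[0.8,-0.029,0.278,0,0,0],[0.98,-0.029,0.278,0,0,0],[0.98,-0.029,0.278,0,0,0]],
])

```text
time_s: 3.02
tool_pos: [526.1, -203.4, 70.3]
tcp_rot: [0.699, 0.09, 0.704, -0.088]
contact_force: [-0.2, 1.0, 0.6]
opening: 85.4
```

Emit:
arm_command([
  [[0,0,0,0,0,0],[0,0,0,0,0,0],[0,0,0,0,0,0],[0,0,0,0,0,0],[0,0,0,0,0,0],[0,0,0,0,0,0]],
], grip=-1, newtons=30)

```text
time_s: 3.78
tool_pos: [530.7, -207.3, 75.6]
tcp_rot: [0.703, 0.09, 0.7, -0.09]
contact_force: [-0.7, 1.6, 6.8]
opening: 44.0
```

```bash
python3 - <<'E'
from h import *
st();im,d,K,C=cap('wrist');save('w2',im);st()
T=T_tool();print(T.round(3))
plan([450,-327,160],sleeveR(np.deg2rad(-14.8),0))
E
```

```text
t 3.77 p [ 530.7 -207.3   75.6] F [-0.7  1.6  6.8] op 44.0 q [-0.49  0.33 -0.36  0.88  0.   -0.23]
t 3.83 p [ 530.6 -207.2   75.6] F [-0.1  0.6  6.8] op 44.0 q [-0.49  0.33 -0.36  0.88  0.   -0.23]
[[ 4.00000e-03  2.52000e-01  9.68000e-01  5.30643e+02]
 [-1.00000e-03  9.68000e-01 -2.52000e-01 -2.07234e+02]
 [-1.00000e+00  0.00000e+00  4.00000e-03  7.56160e+01]
 [ 0.00000e+00  0.00000e+00  0.00000e+00  1.00000e+00]]
shift [-0.423, -0.681, -0.237] turn [0.004, 0.005, -0.0]
```

View pics/w2.png

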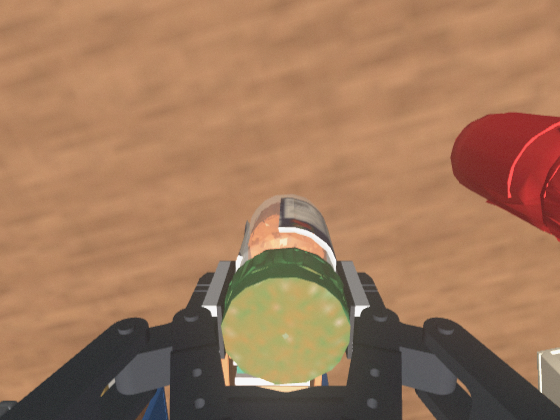

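The jar is between the pads (lid at 287,315). I'll lift it, carry it to the clear spot on the right and set it down.

Emit:
arm_command([
  [[-0.1,0,0,0,0,0],[-0.2,0,0,0,0,0],[-0.2,0,-0.2,0,0,0],[-0.2,-0.25,-0.24,0,0,0],[-0.2,-0.5,-0.24,0,0,0],[-0.2,-0.68,-0.24,0,0,0],[-0.2,-0.68,-0.24,0,0,0],[-0.1,-0.68,-0.24,0,0,0],[-0.04,-0.68,-0.24,0,0,0],[-0.03,-0.68,-0.24,0,0,0]],
])

```text
time_s: 5.08
tool_pos: [447.3, -324.8, 78.2]
tcp_rot: [0.701, 0.09, 0.702, -0.089]
contact_force: [0.1, 0.1, -1.0]
opening: 44.5
```

```bash
python3 - <<'E'
from h import *
st()
E
```

```text
t 5.08 p [ 447.3 -324.8   78.2] F [ 0.1  0.1 -1. ] op 44.5 q [-0.74  0.3  -0.39  0.88  0.   -0.49]
```

Emit:
arm_command([
  [[0.012,0,0,0,0,0],[0.014,0,0,0,0,0],[0.014,0,0,0,0,0]],
])

```text
time_s: 5.45
tool_pos: [448.4, -326.4, 77.0]
tcp_rot: [0.702, 0.09, 0.701, -0.09]
contact_force: [0.8, -0.5, -0.4]
opening: 43.7
```

Emit:
arm_command([
  [[0,0,0,0,0,0],[0,0,0,0,0,0],[0,0,0,0,0,0],[0,0,0,0,0,0]],
], grip=1)

```text
time_s: 5.95
tool_pos: [448.1, -326.2, 76.6]
tcp_rot: [0.701, 0.09, 0.701, -0.09]
contact_force: [0.2, -0.8, -0.5]
opening: 85.2
```

Emit:
arm_command([
  [[-0.25,0,0,0,0,0],[-0.5,0,0,0,0,0],[-0.75,0,0,0,0,0],[-0.8,0,0,0,0,0]],
])

```text
time_s: 6.45
tool_pos: [450.0, -328.0, 241.2]
tcp_rot: [0.704, 0.088, 0.699, -0.092]
contact_force: [-0.1, -0.3, -0.5]
opening: 85.1
```

```bash
python3 - <<'E'
from h import *
st();yaw=np.deg2rad(-14.8);u=np.array([np.cos(yaw),np.sin(yaw),0]);m=np.array([630.4,-240.7,0])
im,d,K,C=cap('side');P=pts(d,K,C)
q=P[(np.hypot(P[...,0]-448,P[...,1]+326)<45)&(P[...,2]>20)&(P[...,2]<130)]
print('jar',len(q),q.min(0).round(),q.max(0).round(),cv2.minEnclosingCircle(q[q[:,2]>88][:,:2].astype(np.float32)))
for tilt in (0.6,):
    Rt=sleeveR(yaw,tilt)
    for b in (80,0):
        g=m-45*u+[0,0,30]; tcp=g-(3+b)*Rt[:,0]; print(tilt,b,tcp.round(1));plan(tcp,Rt)
E
```

```text
t 6.45 p [ 450.  -328.   241.2] F [-0.1 -0.3 -0.5] op 85.1 q [-0.75  0.16 -0.2   1.2  -0.   -0.49]
jar 504 [ 421. -348.   20.] [ 467. -302.  102.] ((444.5919494628906, -325.3150329589844), 22.733097076416016)
0.6 80 [ 541.6 -217.2   98.5]
shift [0.709, 0.652, 0.302] turn [0.005, -0.756, 0.003]
0.6 0 [ 585.3 -228.8   32.5]
shift [1.04, 0.652, 0.526] turn [0.005, -0.756, 0.003]
```

```bash
python3 - <<'E'
from h import *
yaw=np.deg2rad(-14.8);u=np.array([np.cos(yaw),np.sin(yaw),0]);m=np.array([630.4,-240.7,0])
Rt=sleeveR(yaw,0.5);g=m-47*u+[0,0,32]
T=T_tool();tcp=g-93*Rt[:,0];print(tcp);plan(tcp,Rt)
E
```

```text
[ 541.85195712 -217.30459791  113.61517826]
shift [0.633, 0.652, 0.303] turn [0.005, -0.629, 0.003]
```

Emit:
arm_command([
  [[0,0.25,0,0,-0.15,0],[0,0.5,0,0,-0.35,0],[0,0.65,0.15,0,-0.5,0],[0.25,0.65,0.3,0,-0.63,0],[0.5,0.65,0.3,0,-0.63,0],[0.63,0.65,0.3,0,-0.63,0],[0.63,0.65,0.3,0,-0.63,0],[0.63,0.65,0.3,0,-0.63,0]],
])

```text
time_s: 7.5
tool_pos: [539.3, -215.8, 110.9]
tcp_rot: [0.852, 0.065, 0.508, -0.109]
contact_force: [0.4, 0.9, -0.6]
opening: 85.3
```

```bash
cat >> h.py <<'E'
yaw=np.deg2rad(-14.8);m=np.array([630.4,-240.7,0])
u=np.array([np.cos(yaw),np.sin(yaw),0]);w=np.array([-np.sin(yaw),np.cos(yaw),0])
def tray(n,name=None,zmin=44,zmax=62,xr=(-220,-3),yr=45):
    im,d,K,C=cap(n)
    if name: save(name,im)
    P=pts(d,K,C);L=P-m;sx=L@u;sy=L@w
    t=(d>0)&(np.abs(sy)<yr)&(sx>xr[0])&(sx<xr[1])&(P[...,2]>zmin)&(P[...,2]<zmax)
    k,l,s_,ce=cv2.connectedComponentsWithStats(t.astype(np.uint8))
    for i in range(1,k):
        if s_[i,4]>60:
            q=l==i;r=cv2.minAreaRect(np.c_[sx[q],sy[q]].astype(np.float32))
            print(n,ce[i].round(),s_[i,4],'rect',np.round(r[0],1),np.round(r[1],1),round(r[2],1),'z',np.percentile(P[q][:,2],[5,50,95]).round(1),'sx',np.percentile(sx[q],[1,99]).round(1),'sy',np.percentile(sy[q],[1,99]).round(1))
    return im,d,P,sx,sy
E
python3 - <<'E'
from h import *
st();tray('wrist','w3')
Rt=sleeveR(yaw,0.5);g=m-47*u+[0,0,32];plan(g-3*Rt[:,0],Rt)
E
```

```text
t 7.5 p [ 539.3 -215.8  110.9] F [ 0.4  0.9 -0.6] op 85.3 q [-0.56  0.09 -0.7   0.31  0.14 -0.27]
wrist [283. 248.] 1973 rect [-32.7   0. ] [59.3 52.1] 0.0 z [44.7 50.2 53.2] sx [-61.7  -4.5] sy [-25.7  25.6]
wrist [291. 271.] 147 rect [-15.4   4.5] [31.8  7.1] 89.3 z [44.  44.3 44.9] sx [-18.9 -12.8] sy [-11.1  20.3]
shift [0.448, -0.003, 0.015] turn [0.004, -0.004, -0.001]
```

View pics/w3.png

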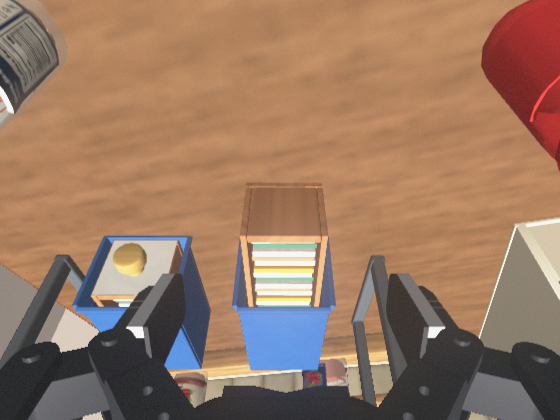

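The wrist view shows the tray end-on (285,215), straight, with the fingers on either side of it. The standing jar (30,60) and the red one (520,70) are well clear. I'll go in and grip.

Emit:
arm_command([
  [[0.15,0,0.01,0,0,0],[0.3,0,0.015,0,0,0],[0.4,0,0.015,0,0,0],[0.45,0,0.015,0,0,0],[0.45,0,0.015,0,0,0]],
])

```text
time_s: 8.18
tool_pos: [583.5, -227.4, 33.4]
tcp_rot: [0.852, 0.065, 0.508, -0.109]
contact_force: [-0.1, 0.2, -0.7]
opening: 85.6
```

Emit:
arm_command([
  [[0,0,0,0,0,0],[0,0,0,0,0,0],[0,0,0,0,0,0],[0,0,0,0,0,0],[0,0,0,0,0,0]],
], grip=-1, newtons=40)

```text
time_s: 8.8
tool_pos: [583.2, -227.3, 33.9]
tcp_rot: [0.852, 0.065, 0.508, -0.109]
contact_force: [-3.4, 0.7, 7.0]
opening: 51.7
```

```bash
python3 - <<'E'
from h import *
st();T=T_tool();g=T[:3,3]+3*T[:3,0]-m;print('grasp sx,sy,z',g@u,g@w,g[2]);print('unit pull in tool',(T[:3,:3].T@(-u)).round(3),(T[:3,:3].T@[0,0,1]).round(3))
E
```

```text
t 8.8 p [ 583.2 -227.3   33.9] F [-3.4  0.7  7. ] op 51.7 q [-0.53  0.29 -0.68  0.13  0.13 -0.24]
grasp sx,sy,z -47.66898009626894 0.8946414525627896 31.308943279838505
unit pull in tool [-0.476  0.003 -0.879] [-0.879 -0.001  0.476]
```

Emit:
arm_command([
  [[-0.009,0,0.005,0,0,0],[-0.05,0,-0.07,0,0,0],[-0.1,0,-0.163,0,0,0],[-0.15,0,-0.255,0,0,0],[-0.2,0,-0.348,0,0,0],[-0.25,0,-0.44,0,0,0],[-0.3,0,-0.532,0,0,0],[-0.354,0,-0.632,0,0,0],[-0.354,0,-0.632,0,0,0]],
])

```text
time_s: 9.93
tool_pos: [440.0, -189.2, 34.3]
tcp_rot: [0.851, 0.066, 0.509, -0.109]
contact_force: [-0.0, 0.1, -1.0]
opening: 51.8
```

```bash
python3 - <<'E'
from h import *
st();tray('side')
E
```

```text
t 9.93 p [ 440.  -189.2   34.3] F [-0.   0.1 -1. ] op 51.8 q [-0.64  0.07 -0.96  0.08  0.18 -0.35]
side [323. 251.] 237 rect [-1.393e+02  1.000e-01] [ 53.  102.5] 88.8 z [44.3 50.4 55.6] sx [-187.7  -89.8] sy [-26.2  26.2]
```

Emit:
arm_command([
  [[0.01,0,-0.005,0,0,0],[0.018,0,-0.01,0,0,0],[0.021,0,-0.011,0,0,0],[0.021,0,-0.011,0,0,0]],
])

```text
time_s: 10.48
tool_pos: [445.0, -191.3, 32.9]
tcp_rot: [0.853, 0.064, 0.506, -0.109]
contact_force: [-14.3, 4.9, 29.2]
opening: 51.8
```

Emit:
arm_command([
  [[0,0,0,0,0,0],[0,0,0,0,0,0],[0,0,0,0,0,0],[0,0,0,0,0,0]],
], grip=1)

```text
time_s: 10.98
tool_pos: [442.7, -190.4, 30.0]
tcp_rot: [0.852, 0.065, 0.508, -0.109]
contact_force: [0.7, -0.1, 1.1]
opening: 85.5
```

```bash
python3 - <<'E'
from h import *
st();Rt=sleeveR(yaw,0);p=m-148*u+[0,0,170];plan(p,Rt);T=T_tool();print((T[:3,:3].T@[0,0,1]).round(3))
E
```

```text
t 10.97 p [ 442.7 -190.4   30. ] F [ 0.7 -0.1  1.1] op 85.5 q [-0.64  0.09 -0.96  0.06  0.18 -0.34]
shift [-0.506, -0.004, 0.536] turn [0.004, 0.629, -0.001]
[-0.88   0.     0.474]
```

Emit:
arm_command([
  [[-0.25,0,0,0,0,0],[-0.4,0,0,0,0,0],[-0.5,0,0.2,0,0.2,0],[-0.506,0,0.45,0,0.4,0],[-0.506,0,0.535,0,0.63,0],[-0.506,0,0.535,0,0.63,0],[-0.506,0,0.535,0,0.63,0]],
])

```text
time_s: 11.85
tool_pos: [486.6, -201.6, 168.8]
tcp_rot: [0.701, 0.09, 0.702, -0.089]
contact_force: [-0.4, 0.2, -1.2]
opening: 85.6
```

Emit:
arm_command([
  [[0,0,0,0.5,0,0],[0,0,0,1,0,0],[0,0,0,1,0,0],[0,0,0,1,0,0],[0,0,0,1,0,0]],
])

```text
time_s: 12.48
tool_pos: [485.0, -201.1, 169.7]
tcp_rot: [0.613, 0.352, 0.614, -0.352]
contact_force: [0.1, -1.0, 0.0]
opening: 85.3
```

Emit:
arm_command([
  [[0,0,0,0.5,0,0],[0,0,0,1,0,0],[0,0,0,1,0,0],[0,0,0,1,0,0],[0,0,0,1,0,0]],
])

```text
time_s: 13.1
tool_pos: [486.1, -201.6, 169.9]
tcp_rot: [-0.433, -0.559, -0.433, 0.559]
contact_force: [0.2, 0.4, 0.3]
opening: 85.2
```

Emit:
arm_command([
  [[0,0,0,0.5,0,0],[0,0,0,1,0,0],[0,0,0,1,0,0],[0,0,0,1,0,0],[0,0,0,1,0,0]],
])

```text
time_s: 13.72
tool_pos: [486.7, -201.8, 170.0]
tcp_rot: [-0.186, -0.682, -0.186, 0.682]
contact_force: [0.8, -0.9, -1.2]
opening: 85.1
```

Emit:
arm_command([
  [[0,0,0,0.5,0,0],[0,0,0,1,0,0],[0,0,0,1,0,0],[0,0,0,1,0,0],[0,0,0,1,0,0],[0,0,0,1,0,0]],
])

```text
time_s: 14.48
tool_pos: [487.1, -202.0, 170.1]
tcp_rot: [0.089, -0.702, 0.089, 0.702]
contact_force: [-0.3, 0.8, -0.7]
opening: 85.6
```

```bash
python3 - <<'E'
from h import *
st();tray('wrist','w4',yr=60);tray('side',yr=60);print(T_tool().round(3));plan(m-148*u+[0,0,35],sleeveR(yaw,0,1))
E
```

```text
t 14.47 p [ 487.1 -202.   170.1] F [-0.3  0.8 -0.7] op 85.6 q [-0.52  0.16 -0.35  1.06 -0.    2.88]
wrist [286. 192.] 3227 rect [-143.1    0.5] [120.   52.1] 0.1 z [46.4 50.3 51.5] sx [-202.4  -83.3] sy [-25.3  26.3]
side [317. 260.] 229 rect [-1.442e+02  1.000e-01] [ 53.1 122.6] 89.8 z [44.9 47.9 51. ] sx [-204.4  -84.3] sy [-26.3  26.2]
[[ 0.00000e+00 -2.50000e-01 -9.68000e-01  4.87240e+02]
 [ 0.00000e+00 -9.68000e-01  2.50000e-01 -2.02022e+02]
 [-1.00000e+00 -0.00000e+00 -0.00000e+00  1.70150e+02]
 [ 0.00000e+00  0.00000e+00  0.00000e+00  1.00000e+00]]
shift [0.676, 0.004, -0.001] turn [0.008, -0.0, 0.0]
```

View pics/w4.png

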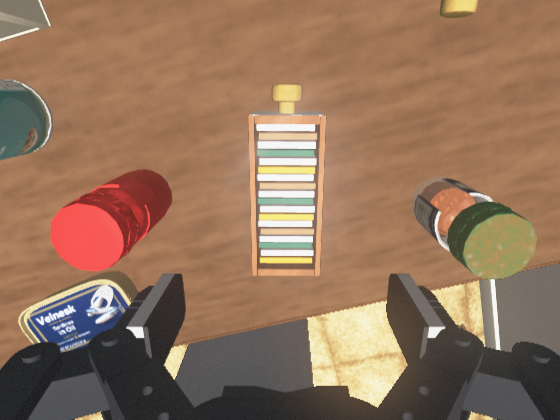

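The wrist view shows the drawer free and straight on the worktop (286,195) with its knob towards the sleeve (287,95). The red jar (90,230), green jar (485,235) and tins are clear. I'll go down, grip near the middle, lift and turn it.

Emit:
arm_command([
  [[0.1,0.002,-0.07,0.008,0,0],[0.3,0.002,-0.07,0.008,0,0],[0.5,0.002,-0.07,0.008,0,0],[0.65,0.002,-0.07,0.008,0,0],[0.685,0.002,-0.07,0.008,0,0],[0.685,0.002,-0.07,0.008,0,0]],
])

```text
time_s: 15.32
tool_pos: [501.0, -206.1, 33.4]
tcp_rot: [0.092, -0.701, 0.092, 0.701]
contact_force: [-1.0, 0.0, 0.0]
opening: 85.4
```

Emit:
arm_command([
  [[0,0,0,0,0,0],[0,0,0,0,0,0],[0,0,0,0,0,0],[0,0,0,0,0,0],[0,0,0,0,0,0]],
], grip=-1, newtons=50)

```text
time_s: 15.95
tool_pos: [502.1, -206.7, 34.7]
tcp_rot: [-0.092, 0.702, -0.092, -0.7]
contact_force: [-0.8, 0.2, 5.8]
opening: 51.7
```

Emit:
arm_command([
  [[-0.05,0,0,0,0,0],[-0.1,0,0.04,0,0,0],[-0.1,0,0.08,0,0,0],[-0.1,0,0.08,0,0,0]],
])

```text
time_s: 16.45
tool_pos: [483.8, -201.2, 52.8]
tcp_rot: [0.092, -0.701, 0.092, 0.702]
contact_force: [1.2, 0.2, -1.9]
opening: 51.5
```

```bash
python3 - <<'E'
from h import *
st();T=T_tool();g=T[:3,3]-m;print(g@u,g@w)
E
```

```text
t 16.45 p [ 483.8 -201.2   52.8] F [ 1.2  0.2 -1.9] op 51.5 q [-0.52  0.29 -0.48  0.8  -0.    2.89]
-151.837365681071 0.7688121639893054
```

Emit:
arm_command([
  [[0,0,0,-0.2,0,0],[0,0,0,-0.4,0,0],[0,0,0,-0.6,0,0],[0,0,0,-0.8,0,0],[0,0,0,-1,0,0]],
])

```text
time_s: 17.08
tool_pos: [484.9, -201.6, 52.6]
tcp_rot: [-0.185, -0.682, -0.185, 0.683]
contact_force: [-0.1, -0.7, -1.5]
opening: 51.4
```

Emit:
arm_command([
  [[0,0,0,-0.2,0,0],[0,0,0,-0.4,0,0],[0,0,0,-0.6,0,0],[0,0,0,-0.8,0,0],[0,0,0,-1,0,0]],
])

```text
time_s: 17.7
tool_pos: [484.9, -201.6, 52.7]
tcp_rot: [-0.432, -0.56, -0.432, 0.56]
contact_force: [-0.3, -0.7, -1.5]
opening: 51.5
```

Emit:
arm_command([
  [[0,0,0,-0.2,0,0],[0,0,0,-0.4,0,0],[0,0,0,-0.6,0,0],[0,0,0,-0.8,0,0],[0,0,0,-1,0,0]],
])

```text
time_s: 18.32
tool_pos: [484.9, -201.6, 52.6]
tcp_rot: [0.613, 0.352, 0.614, -0.352]
contact_force: [0.2, -0.1, -0.9]
opening: 51.7
```

Emit:
arm_command([
  [[0,0,0,-0.2,0,0],[0,0,0,-0.4,0,0],[0,0,0,-0.6,0,0],[0,0,0,-0.8,0,0],[0,0,0,-1,0,0],[0,0,0,-1,0,0]],
])

```text
time_s: 19.08
tool_pos: [485.0, -201.7, 52.7]
tcp_rot: [0.701, 0.093, 0.701, -0.093]
contact_force: [0.5, -0.0, -1.6]
opening: 51.7
```

```bash
python3 - <<'E'
from h import *
st();plan(m-150*u+[0,0,36],sleeveR(yaw,0));tray('side','s2',zmin=60,zmax=75,yr=60)
E
```

```text
t 19.07 p [ 485.  -201.7   52.7] F [ 0.5 -0.  -1.6] op 51.7 q [-0.52  0.29 -0.47  0.8   0.   -0.25]
shift [0.084, -0.003, 0.003] turn [-0.006, -0.001, -0.0]
side [311. 266.] 143 rect [-177.1    1.6] [61. 57.] 81.2 z [61.3 65.4 69.3] sx [-202.6 -146.3] sy [-29.5  29.5]
```

View pics/s2.png

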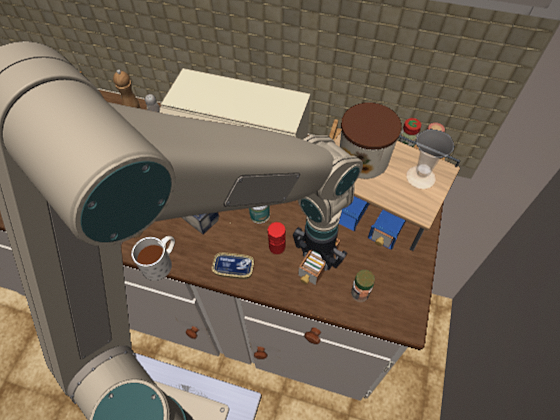

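The side view shows the drawer held level by the gripper (315,262), with its white front towards the robot and both jars standing. I'll set it down to regrip it tilted, near the front.

Emit:
arm_command([
  [[0.04,0,0,-0.006,0,0],[0.075,0,0,-0.006,0,0],[0.083,0,0,-0.006,0,0],[0.083,0,0,-0.006,0,0]],
])

```text
time_s: 19.62
tool_pos: [485.1, -201.7, 36.2]
tcp_rot: [0.701, 0.091, 0.702, -0.09]
contact_force: [-0.5, 0.0, -1.7]
opening: 51.4
```

Emit:
arm_command([
  [[0,0,0,0,0,0],[0,0,0,0,0,0],[0,0,0,0,0,0],[0,0,0,0,0,0]],
], grip=1)

```text
time_s: 20.12
tool_pos: [485.5, -202.0, 36.8]
tcp_rot: [0.701, 0.09, 0.701, -0.091]
contact_force: [-1.0, 0.0, 0.6]
opening: 85.7
```

Emit:
arm_command([
  [[-0.2,0,0,0,0,0],[-0.45,0,-0.1,0,-0.1,0],[-0.45,0,-0.3,0,-0.3,0],[-0.45,0,-0.45,0,-0.5,0],[-0.45,0,-0.45,0,-0.63,0],[-0.45,0,-0.45,0,-0.63,0]],
])

```text
time_s: 20.88
tool_pos: [395.4, -177.4, 124.9]
tcp_rot: [0.851, 0.067, 0.509, -0.11]
contact_force: [0.7, -0.9, 0.2]
opening: 85.5
```

```bash
python3 - <<'E'
from h import *
st();tray('wrist','w5',yr=60);tray('side',yr=60)
Rt=sleeveR(yaw,0.5);g=m-182*u+[0,0,30];plan(g-3*Rt[:,0],Rt)
E
```

```text
t 20.88 p [ 395.4 -177.4  124.9] F [ 0.7 -0.9  0.2] op 85.5 q [-0.7  -0.23 -0.94  0.41  0.2  -0.39]
wrist [284. 262.] 2594 rect [-140.8    0.8] [121.6  52.1] 0.3 z [44.7 49.9 50.9] sx [-201.   -81.3] sy [-25.   26.4]
side [322. 253.] 181 rect [-1.405e+02 -1.000e-01] [118.7  52.3] 0.1 z [44.8 47.9 51.1] sx [-197.2  -82.2] sy [-26.  26.]
shift [0.55, 0.001, 0.019] turn [0.002, -0.006, 0.0]
```

Emit:
arm_command([
  [[0.2,0,0.005,0,0,0],[0.4,0,0.005,0,0,0],[0.5,0,0.005,0,0,0],[0.545,0,0.005,0,0,0],[0.545,0,0.005,0,0,0]],
])

```text
time_s: 21.6
tool_pos: [450.5, -192.9, 31.0]
tcp_rot: [0.852, 0.065, 0.508, -0.11]
contact_force: [0.1, 0.1, 0.0]
opening: 85.4
```

Emit:
arm_command([
  [[0,0,0,0,0,0],[0,0,0,0,0,0],[0,0,0,0,0,0],[0,0,0,0,0,0],[0,0,0,0,0,0]],
], grip=-1, newtons=60)

```text
time_s: 22.22
tool_pos: [449.6, -192.7, 32.2]
tcp_rot: [0.852, 0.065, 0.507, -0.11]
contact_force: [-2.6, 1.0, 6.4]
opening: 51.7
```

```bash
python3 - <<'E'
from h import *
st();T=T_tool();g=T[:3,3]+3*T[:3,0]-m;print('grasp sx,sy,z',g@u,g@w,g[2]);print('in',(T[:3,:3].T@u).round(3),'up',(T[:3,:3].T@[0,0,1]).round(3),'left',(T[:3,:3].T@w).round(3))
E
```

```text
t 22.23 p [ 449.6 -192.7   32.2] F [-2.6  1.   6.4] op 51.7 q [-0.64  0.09 -0.95  0.06  0.18 -0.34]
grasp sx,sy,z -185.62149277608228 0.20077161962981768 29.587817592347516
in [ 0.477 -0.002  0.879] up [-0.879 -0.     0.477] left [0.    1.    0.002]
```

Emit:
arm_command([
  [[-0.015,0,0.008,0,0,0],[-0.031,0,0.017,0,0,0],[0.04,0,0.149,0,0,0],[0.1,0,0.26,0,0,0],[0.1,0,0.26,0,0,0],[0.1,0,0.26,0,0,0]],
])

```text
time_s: 22.98
tool_pos: [501.2, -205.6, 37.4]
tcp_rot: [0.851, 0.066, 0.509, -0.11]
contact_force: [-0.2, 0.3, -1.5]
opening: 51.1
```

```bash
python3 - <<'E'
from h import *
st();im,d,P,sx,sy=tray('wrist','w6',yr=60,zmin=50,zmax=66,xr=(-160,0))
T=T_tool();g=T[:3,3]+3*T[:3,0]-m;print('grasp sx,sy,z',g@u,g@w,g[2])
t=(np.abs(sy)<30)&(P[...,2]>46)&(P[...,2]<66)&(sx>-160)&(sx<-10)
for x in range(-145,-10,15):
    q=t&(np.abs(sx-x)<4)&(np.abs(np.abs(sy)-24)<3);print(x,q.sum(),np.median(P[q][:,2]).round(1) if q.sum() else '',(np.percentile(sy[t&(np.abs(sx-x)<4)],[1,99]).round(1)) if q.sum() else '')
E
```

```text
t 22.98 p [ 501.2 -205.6   37.4] F [-0.2  0.3 -1.5] op 51.1 q [-0.59  0.16 -0.84  0.1   0.15 -0.29]
wrist [284. 335.] 9470 rect [-118.     1.2] [ 83.9 115.6] 0.0 z [50.7 55.4 64.3] sx [-159.9  -94.2] sy [-52.   53.5]
grasp sx,sy,z -132.89323696001725 1.0444671378913444 34.55963354750477
-145 1092 52.2 [-26.2  28.3]
-130 239 55.4 [-24.9  27.2]
-115 193 55.1 [-24.3  26.7]
-100 151 55.0 [-24.2  26.8]
-85 32 49.4 [-20.8  23.4]
-70 13 46.6 [-20.6  23.5]
-55 0  
-40 0  
-25 0
```

View pics/w6.png

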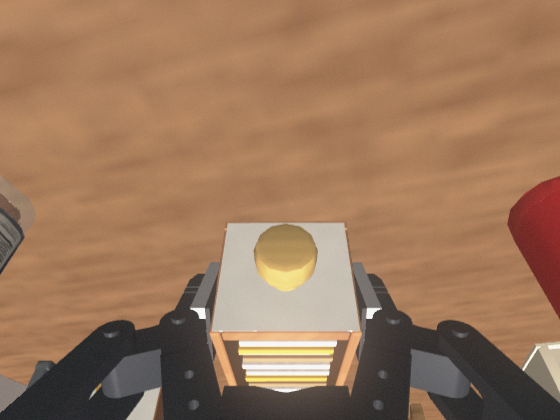

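The wrist view shows the knob (285,250) and the white front facing out, with the drawer square in the pads (215 to 357). Its rim is at 55 mm and it sits about 1 mm left of centre, so I'll raise it 1.5 mm, shift it 1 mm and insert.

Emit:
arm_command([
  [[-0.007,-0.005,0.004,0,0,0],[-0.007,-0.005,0.004,0,0,0],[0.029,-0.005,0.07,0,0,0],[0.065,-0.005,0.136,0,0,0],[0.1,-0.005,0.202,0,0,0],[0.136,-0.005,0.268,0,0,0],[0.136,-0.005,0.268,0,0,0],[0.136,-0.005,0.268,0,0,0]],
])

```text
time_s: 24.02
tool_pos: [560.1, -222.3, 39.2]
tcp_rot: [0.851, 0.066, 0.509, -0.11]
contact_force: [0.2, -0.6, -2.0]
opening: 51.8
```

```bash
python3 - <<'E'
from h import *
st()
T=T_tool();g=T[:3,3]+3*T[:3,0]-m;print('grasp sx,sy,z',g@u,g@w,g[2])
E
```

```text
t 24.02 p [ 560.1 -222.3   39.2] F [ 0.2 -0.6 -2. ] op 51.8 q [-0.55  0.25 -0.72  0.13  0.14 -0.26]
grasp sx,sy,z -71.25775887591286 -0.12151516266621507 36.582662621053444
```

Emit:
arm_command([
  [[0.03,0,0.055,0,0,0],[0.06,0,0.11,0,0,0],[0.095,0,0.176,0,0,0],[0.095,0,0.176,0,0,0],[0.104,0,0.171,0,0,0],[0.104,0,0.171,0,0,0]],
])

```text
time_s: 24.78
tool_pos: [598.6, -232.5, 37.2]
tcp_rot: [0.851, 0.066, 0.509, -0.11]
contact_force: [-0.2, 1.0, -1.3]
opening: 51.1
```

Emit:
arm_command([
  [[0,0,0,0,0,0],[0,0,0,0,0,0],[0,0,0,0,0,0],[0,0,0,0,0,0]],
], grip=1)

```text
time_s: 25.28
tool_pos: [599.3, -232.9, 37.9]
tcp_rot: [0.852, 0.065, 0.508, -0.11]
contact_force: [0.3, 0.3, -0.2]
opening: 85.6
```

Emit:
arm_command([
  [[-0.2,0,0,0,0,0],[-0.4,0,0,0,0,0],[-0.4,0,-0.1,0,0,0],[-0.4,0,-0.1,0,0,0]],
])

```text
time_s: 25.78
tool_pos: [543.6, -217.7, 97.7]
tcp_rot: [0.851, 0.066, 0.509, -0.11]
contact_force: [0.4, -0.7, 0.1]
opening: 85.5
```

```bash
python3 - <<'E'
from h import *
st();im,d,P,sx,sy=tray('wrist','w7')
T=T_tool();g=T[:3,3]+3*T[:3,0]-m;print('grasp sx,sy,z',g@u,g@w,g[2])
Rt=sleeveR(yaw,0.5)
p=m-85*u+[0,0,40];plan(p-3*Rt[:,0],Rt)
E
```

```text
t 25.77 p [ 543.6 -217.7   97.7] F [ 0.4 -0.7  0.1] op 85.5 q [-0.56  0.12 -0.7   0.28  0.14 -0.27]
wrist [284. 270.] 2012 rect [-26.8  -0.1] [47.4 52.2] 0.2 z [44.7 50.8 53.4] sx [-50.   -4.6] sy [-25.7  25.5]
wrist [285. 289.] 264 rect [-10.1   0.2] [ 6.3 40.7] 1.6 z [44.1 44.6 45.3] sx [-13.2  -6.7] sy [-19.8  20. ]
grasp sx,sy,z -87.23587088494988 -0.17801231341761903 95.38132612198066
shift [0.249, 0.001, -0.121] turn [0.001, -0.008, -0.001]
```

View pics/w7.png

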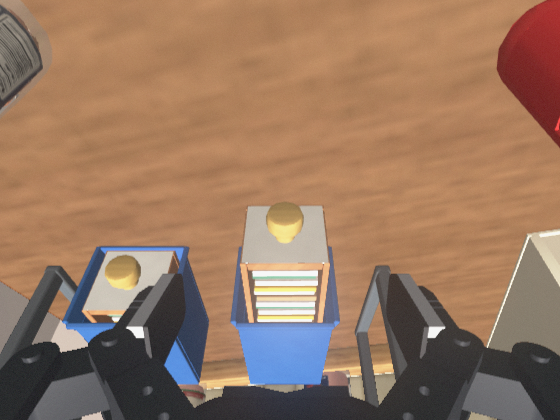

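The wrist view shows the drawer straight in the left sleeve, white front and knob (285,220) out, about 48 mm still to go. I'll close the jaws and push on the knob.

```bash
python3 - <<'E'
from h import *
Rt=sleeveR(yaw,0.5)
plan(m-105*u+[0,0,96],Rt);plan(m-105*u+[0,0,43],Rt);plan(m-50*u+[0,0,43],Rt)
E
```

```text
shift [-0.03, 0.001, -0.077] turn [0.001, -0.008, -0.001]
shift [0.204, 0.001, -0.202] turn [0.001, -0.008, -0.001]
shift [0.334, 0.0, 0.04] turn [0.001, -0.008, -0.001]
```

Emit:
arm_command([
  [[-0.04,0,-0.08,0,0,0],[-0.04,0,-0.08,0,0,0],[-0.04,0,-0.08,0,0,0],[-0.04,0,-0.08,0,0,0],[-0.04,0,-0.08,0,0,0],[-0.04,0,-0.08,0,0,0]],
], grip=-1, newtons=40)

```text
time_s: 26.58
tool_pos: [528.3, -214.2, 98.0]
tcp_rot: [0.852, 0.065, 0.508, -0.11]
contact_force: [-0.1, -1.6, 0.7]
opening: -0.1
```

```bash
python3 - <<'E'
from h import *
Rt=sleeveR(yaw,0.5);st()
plan(m-105*u+[0,0,43],Rt);T=T_tool();g=T[:3,3]-m;print(g@u,g@w)
E
```

```text
t 26.57 p [ 528.3 -214.2   98. ] F [-0.1 -1.6  0.7] op -0.1 q [-0.57  0.09 -0.74  0.27  0.15 -0.28]
shift [0.243, 0.002, -0.129] turn [0.002, -0.006, -0.001]
-105.48261571464315 -0.4296285682508617
```

Emit:
arm_command([
  [[0.08,0.002,-0.043,0,0,0],[0.16,0.002,-0.086,0,0,0],[0.243,0.002,-0.129,0,0,0],[0.243,0.002,-0.129,0,0,0],[0.267,0.002,-0.085,0,0,0],[0.291,0.002,-0.041,0,0,0],[0.315,0.002,0.003,0,0,0],[0.339,0.002,0.047,0,0,0],[0.351,0.002,0.069,0,0,0],[0.351,0.002,0.069,0,0,0]],
])

```text
time_s: 27.82
tool_pos: [573.6, -225.9, 43.6]
tcp_rot: [0.852, 0.065, 0.507, -0.11]
contact_force: [0.2, -0.1, -0.1]
opening: -0.1
```

```bash
python3 - <<'E'
from h import *
st();T=T_tool();g=T[:3,3]-m;print(g@u,g@w);tray('side');im,d,P,sx,sy=tray('wrist','w8')
E
```

```text
t 27.82 p [ 573.6 -225.9   43.6] F [ 0.2 -0.1 -0.1] op -0.1 q [-0.54  0.26 -0.69  0.14  0.13 -0.25]
-58.69503570906818 -0.15287507894528157
wrist [285. 312.] 3008 rect [-75.9   0.1] [30.5 32. ] 44.1 z [45.3 56.8 61.5] sx [-83.1 -59.2] sy [-19.8  19.7]
wrist [204. 317.] 200 rect [-82.1 -26.5] [11.8  4.9] 81.2 z [58.3 60.5 61.8] sx [-84.6 -79.9] sy [-32.1 -20.8]
wrist [368. 317.] 200 rect [-82.2  26.1] [11.   5.6] 69.1 z [58.5 60.5 61.9] sx [-84.6 -79.7] sy [20.7 31.9]
wrist [286. 364.] 210 rect [-16.7   0.1] [7.3 5.1] 0.2 z [48.6 52.8 55. ] sx [-20.1 -13.8] sy [-2.4  2.7]
```

Emit:
arm_command([
  [[0.012,0,0.022,0,0,0],[0.024,0,0.044,0,0,0],[0.036,0,0.066,0,0,0],[0.036,0,0.066,0,0,0]],
])

```text
time_s: 28.42
tool_pos: [587.5, -229.4, 42.9]
tcp_rot: [0.852, 0.065, 0.508, -0.11]
contact_force: [0.2, 0.3, -0.2]
opening: -0.2
```

Emit:
arm_command([
  [[0.005,0,0.009,0,0,0],[0.007,0,0.0132,0,0,0],[0.007,0,0.0132,0,0,0]],
])

```text
time_s: 28.8
tool_pos: [589.6, -229.8, 42.7]
tcp_rot: [0.852, 0.066, 0.508, -0.11]
contact_force: [-0.1, 0.3, -0.3]
opening: 0.2
```

```bash
python3 - <<'E'
from h import *
st();T=T_tool();g=T[:3,3]-m;print(g@u,g@w,T[:3,3][2])
E
```

```text
t 28.8 p [ 589.6 -229.8   42.7] F [-0.1  0.3 -0.3] op 0.2 q [-0.53  0.28 -0.65  0.16  0.13 -0.24]
-42.201775691276346 0.073006124920926 42.718098145063614
```

Emit:
arm_command([
  [[0.0024,0,0.0044,0,0,0],[0.0048,0,0.0088,0,0,0],[0.0048,0,0.0088,0,0,0]],
])

```text
time_s: 29.18
tool_pos: [591.7, -230.4, 42.7]
tcp_rot: [0.852, 0.066, 0.508, -0.11]
contact_force: [-0.0, 0.5, 0.0]
opening: 0.1
```

Emit:
arm_command([
  [[0.0024,0,0.0044,0,0,0],[0.0048,0,0.0088,0,0,0],[0.0048,0,0.0088,0,0,0]],
])

```text
time_s: 29.55
tool_pos: [593.7, -230.9, 42.7]
tcp_rot: [0.852, 0.066, 0.508, -0.11]
contact_force: [-0.6, 0.7, -0.3]
opening: -0.5
```

```bash
python3 - <<'E'
from h import *
st();T=T_tool();g=T[:3,3]-m;print(g@u,g@w)
for n in('wrist','side'):
    im,d,K,C=cap(n);save('p_'+n,im);P=pts(d,K,C);L=P-m;sx=L@u;sy=L@w;H=cv2.cvtColor(im,cv2.COLOR_RGB2HSV)
    blue=(H[...,0]>100)&(H[...,0]<125)&(H[...,1]>120)
    for y0,y1 in((-26,-14),(-14,14),(14,26)):
        q=(d>0)&~blue&(sy>y0)&(sy<y1)&(sx>-35)&(sx<20)&(P[...,2]>46)&(P[...,2]<57)
        b=blue&(sy>y0)&(sy<y1)&(sx>-35)&(sx<20)&(P[...,2]>50)
        print(n,y0,q.sum(),np.percentile(sx[q],[1,5,50]).round(1) if q.sum()>5 else '','lip',np.percentile(sx[b],[1,5]).round(1) if b.sum()>5 else '')
im=cv2.imread('pics/p_wrist.png');cv2.imwrite('pics/p_c.png',cv2.resize(im[250:420,180:390],None,fx=3,fy=3))
E
```

```text
t 29.55 p [ 593.7 -230.9   42.7] F [-0.6  0.7 -0.3] op -0.5 q [-0.53  0.29 -0.65  0.16  0.13 -0.24]
-38.02221718102771 0.07465858618835945
wrist -26 0  lip 
wrist -14 210 [-0.4 -0.1  1. ] lip [-1.6 -1.3]
wrist 14 0  lip 
side -26 12 [-1.7 -1.6  0.8] lip [-2.4 -1.4]
side -14 7 [0.3 0.4 0.8] lip [0.2 2.8]
side 14 0  lip [16.  16.1]
```

View pics/p_c.png

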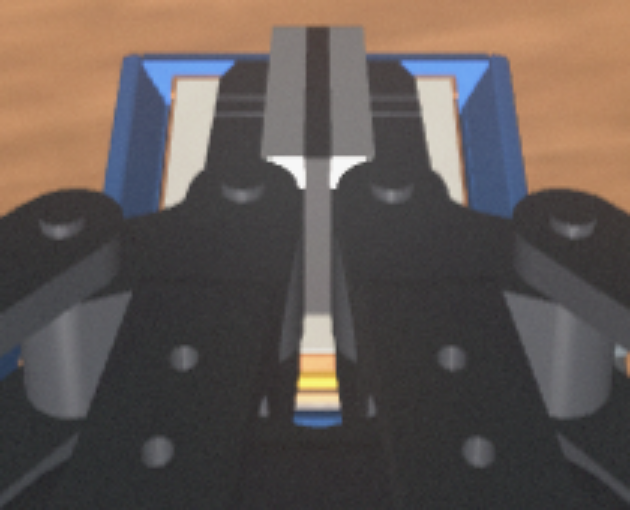

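The crop shows the white front (190,130) level with the blue lip and centred, with the shut fingertips against the knob. One more small push should show whether it has reached the stop.

Emit:
arm_command([
  [[0.0024,0,0.0044,0,0,0],[0.0048,0,0.0088,0,0,0],[0.0048,0,0.0088,0,0,0]],
])

```text
time_s: 30.02
tool_pos: [594.0, -230.9, 42.0]
tcp_rot: [0.851, 0.066, 0.509, -0.11]
contact_force: [-5.5, 2.2, 4.7]
opening: 0.1
```

The stop is felt: about 6 N and hardly any travel. I'll withdraw and check.

Emit:
arm_command([
  [[-0.05,0,-0.09,0,0,0],[-0.1,0,-0.18,0,0,0],[-0.15,0,-0.27,0,0,0],[-0.35,0,-0.3,0,0,0],[-0.6,0,-0.4,0,0,0],[-0.6,0,-0.4,0,0,0],[-0.6,0,-0.4,0,0,0]],
])

```text
time_s: 30.9
tool_pos: [473.0, -199.6, 111.0]
tcp_rot: [0.852, 0.065, 0.507, -0.11]
contact_force: [-0.3, -0.5, 0.2]
opening: 0.2
```

```bash
python3 - <<'E'
from h import *
st()
im,d,K,C=cap('wrist');save('f',im);P=pts(d,K,C);L=P-m;sx=L@u;sy=L@w;H=cv2.cvtColor(im,cv2.COLOR_RGB2HSV)
blue=(H[...,0]>100)&(H[...,0]<125)&(H[...,1]>120)
for c in (0,-110):
    a=(np.abs(sy-c)<24)&(np.abs(sx)<25)
    f=(d>0)&~blue&a&(np.abs(sy-c)>14)&(P[...,2]>12)&(P[...,2]<50); b=blue&(np.abs(sy-c)<33)&(np.abs(sx)<25)&(P[...,2]>52)
    r=a&~blue&(P[...,2]>48)&(P[...,2]<58); kb=a&(sx<-14)&~blue
    print(c,'face',f.sum(),np.percentile(sx[f],[5,25,50]).round(1),'lip',np.percentile(sx[b],[1,5]).round(1),'rim',np.percentile(sx[r],[1,5]).round(1),np.median(P[r][:,2]).round(1),'knob sx',np.percentile(sx[kb],[3,50]).round(1) if kb.sum() else '', 'sy',(sy[kb].mean()).round(1) if kb.sum() else '')
for s in(-1,1):
    q=~blue&(d>0)&(sy*s>14)&(sy*s<24)&(np.abs(sx)<25)&(P[...,2]>12)&(P[...,2]<50);print(s,np.median(sx[q]).round(1),q.sum())
im,d,K,C=cap('side');P=pts(d,K,C)
q=P[(np.hypot(P[...,0]-446,P[...,1]+326)<45)&(P[...,2]>15)&(P[...,2]<130)]
for a,b in((20,50),(50,80),(88,105)):
    k=q[(q[:,2]>a)&(q[:,2]<b)];print('jar',a,len(k),k.mean(0).round(1))
E
```

```text
t 30.9 p [ 473.  -199.6  111. ] F [-0.3 -0.5  0.2] op 0.2 q [-0.61 -0.04 -0.83  0.31  0.17 -0.32]Traceback (most recent call last):
  File "<stdin>", line 9, in <module>
    return _quantile_unchecked(
        a, q, axis, out, overwrite_input, method, keepdims, weights)
    return _ureduce(a,
                    func=_quantile_ureduce_func,
    ...<5 lines>...
                    overwrite_input=overwrite_input,
                    method=method)
    r = func(a, **kwargs)
    result = _quantile(arr,
                       quantiles=q,
    ...<2 lines>...
                       out=out,
                       weights=wgt)
    slices_having_nans = np.isnan(arr[-1, ...])
                                  ~~~^^^^^^^^^
IndexError: index -1 is out of bounds for axis 0 with size 0
```

View pics/f.png

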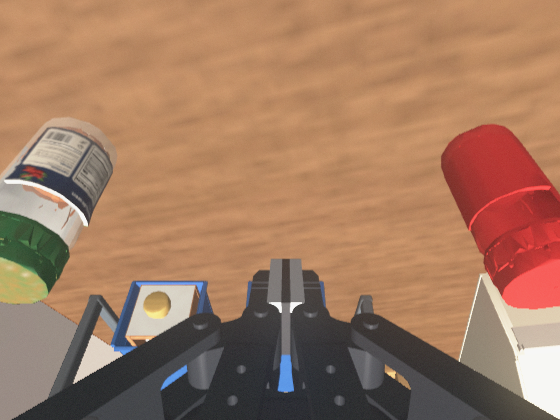

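The shut fingers hide the drawer from the wrist camera. I'll lift and open the jaws to see it; both jars stand clear.

Emit:
arm_command([
  [[-0.2,0,0,0,0,0],[-0.45,0,0.2,0,0,0],[-0.45,0,0.2,0,0,0],[-0.45,0,0.2,0,0,0],[-0.45,0,0.2,0,0,0]],
], grip=1)

```text
time_s: 31.58
tool_pos: [463.9, -196.3, 205.8]
tcp_rot: [0.851, 0.066, 0.51, -0.109]
contact_force: [-0.4, 0.4, 0.1]
opening: 85.2
```

```bash
python3 - <<'E'
from h import *
st()
pc=lambda a,p:np.percentile(a,p).round(1) if a.size>5 else a.size
im,d,K,C=cap('wrist');save('f2',im);P=pts(d,K,C);L=P-m;sx=L@u;sy=L@w;H=cv2.cvtColor(im,cv2.COLOR_RGB2HSV)
blue=(H[...,0]>100)&(H[...,0]<125)&(H[...,1]>120)
for c in (0,-110):
    a=(d>0)&(np.abs(sy-c)<24)&(np.abs(sx)<30)
    for s in(-1,1):
        f=~blue&a&((sy-c)*s>14)&(P[...,2]>14)&(P[...,2]<48);print(c,'face',s,f.sum(),pc(sx[f],[5,50,95]))
    b=blue&(np.abs(sy-c)<33)&(np.abs(sx)<25)&(P[...,2]>54); r=a&~blue&(P[...,2]>48)&(P[...,2]<58); kb=a&(sx<-12)&~blue&(P[...,2]>15)
    print('  lip',pc(sx[b],[1,5]),'rim',pc(sx[r],[1,5]),pc(P[r][:,2],50),'sy',pc(sy[r],[1,99]),'knob',pc(sx[kb],[3,50]),pc(sy[kb],50))
for n in('scene','side'):
    im,d,K,C=cap(n);P=pts(d,K,C)
    q=P[(np.hypot(P[...,0]-446,P[...,1]+326)<45)&(P[...,2]>15)&(P[...,2]<130)]
    for a,b in((20,50),(50,80),(88,105)):
        k=q[(q[:,2]>a)&(q[:,2]<b)];print('jar',n,a,len(k),k.mean(0).round(1) if len(k) else '')
E
```

```text
t 31.57 p [ 463.9 -196.3  205.8] F [-0.4  0.4  0.1] op 85.2 q [-0.62 -0.19 -0.72  0.58  0.17 -0.32]
0 face -1 239 [-0.2  0.8 20. ]
0 face 1 239 [-0.3  0.6 20.6]
  lip [-0.8 -0.2] rim [-0.6 -0.2] 53.3 sy [-23.6  23.8] knob [-20.  -18.6] -0.3
-110 face -1 216 [-0.9  0.  20.8]
-110 face 1 236 [-1.1 -0.  18.5]
  lip [-0.8 -0.1] rim [-1.4 -0.9] 53.3 sy [-133.5  -86.6] knob [-20.8 -19.4] -108.5
jar scene 20 242 [ 428.9 -328.9   34.9]
jar scene 50 248 [ 429.6 -328.7   64.4]
jar scene 88 284 [ 441.1 -325.8   95.2]
jar side 20 97 [ 427.8 -322.3   35.1]
jar side 50 98 [ 428.5 -322.3   63.1]
jar side 88 275 [ 443.2 -324.7   94.9]
```

View pics/f2.png

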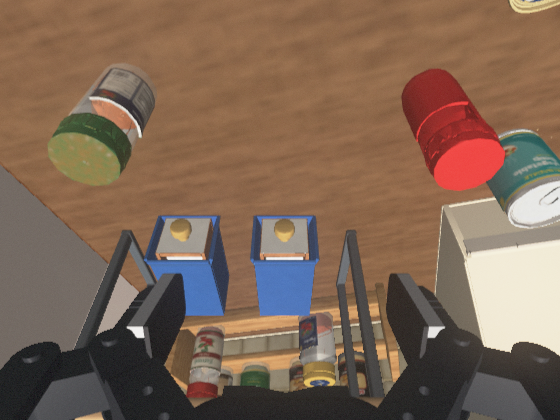

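The view shows both drawers home and alike (knobs at 180,230 and 284,230), and the jar upright (95,140). Measured, the front is within 1 mm of the lip and the arm is clear. Handing in.

```bash
python3 -c "
from h import *
st();print(hand_in())"
```

```text
t 31.73 p [ 464.1 -196.5  206.5] F [ 0.2 -0.5 -0.5] op 85.4 q [-0.62 -0.19 -0.71  0.58  0.17 -0.32]
the job is handed in; nothing more can be done
None
```

The reversed drawer is back in its own sleeve the right way round and fully home. I handed it in at 31.7 s of the 72 s allowed; no verdict is reported.

**What I did:** I set the spice jar aside upright, about 130 mm to the right on the worktop. I then drew the drawer out with the gripper tilted back and turned it 180° level. I slid it in plain end first and pushed the knob until the back stop pushed back at about 6 N.

**Last checks, from the wrist and fixed cameras:**

| Check | Result |
|---|---|
| White front | within about 1 mm of the lip |
| Sideways centring | within about 0.5 mm |
| Straightness | left and right halves of the front agree to about 0.2 mm |
| Rim height | read at 53 to 54 mm, so the drawer is level |
| Jar | vertical to within about 1 mm over its side |
| Other drawer | in its sleeve and flush, measured |
| Red jar, tins and carton | no contact felt; not measured again after the moves |
| Robot | clear of everything |

None of these checks failed or disagreed.

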